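# Sweep the empty tape cores into the catch tray

## Robot

A 6-joint arm with a two-finger parallel gripper is mounted at the origin on the work surface. World frame = base frame: x ahead of the robot, y to its left, z up, the work surface at z = 0. Lengths are in m, angles in rad, forces in N, time in s.
With the tool pointing down it reaches from about 0.25 to 0.725 m from the base axis. Payload 4 kg.
Tool frame: the origin (TCP) lies midway between the tips of the shut fingers; the grasp point (between the pads) lies 19 mm behind it (bot.grip_depth is the distance from the TCP to the grasp point, in m); z points along the fingers, y is the line along which they close (so a half turn about z gives the same grasp; the last joint's range is limited). The gripper opens to 85 mm and grips with 20 to 120 N. Pads are 22 mm wide; open, the fingers measure 114 mm over their backs; the gripper's body (76 mm by 85 mm) begins 54 mm behind the grasp point. The pads swing forward as they close: fully open they stand 13 mm farther back than shut.
Start: joints at [1.233, 0.241, 0.005, 1.335, 0, 1.571], TCP at [0.166, 0.472, 0.231] pointing down, gripper open.
Joint ranges: [-2.72, 2.72], [-1.05, 1.87], [-1.09, 1.28], [-1.99, 2.15], [-1.42, 1.44], [-3.14, 3.14]. Speed limits (rad/s): [2.79, 2.79, 3.14, 3.14, 3.14, 3.14].

## Interface

Orientations are given as a unit quaternion [x, y, z, w].
In Python, from workcell import bot gives the robot as it stands.
- The arm moves only by the shell command python3 -m creep 'ROWS'. ROWS is JSON, one flat list of numbers, 5 for each row, row after row: the shift along the world's x, y, z in m, then the turn about the world's z in rad, then the finger opening in m, from 0 to 0.0854. In form: [x, y, z, twist, claw, x, y, z, twist, claw, ...]. A call has 1 to 10 rows; each row is the pose to reach, as a shift and turn from the pose commanded when the call began; what a row does not reach only later rows make up. A row lasts 1/12 s, in which the tool goes at most 41.7 mm and 7.16 degrees, less where a joint would pass 70% of its speed; a pose out of reach is approached as far as the arm can. A call with a gripper value outside its range is refused whole. The fingers move at their own pace and stop on an object; the grip force is fixed at half the most. Time passes only in rows, so rows that repeat a pose let the fingers close. It gives the time, the measured TCP pose, the force, the opening and the grip force at its end, in the units of the state.
- bot.get_obs(): the state, without advancing time (a new reading comes with each control period).
- bot.camera(name): name is "side" or "top" or "wrist"; returns a dict with "pixels" (400x640x3 uint8, red, green, blue), "camera_matrix" (3x3 intrinsics, pixels), "extrinsics" (4x4, takes a point from world to camera coordinates); the wrist camera has in their place "T_tool_cam" (4x4, takes a point from camera to tool coordinates, whose origin is the TCP and whose axes are the flange's). Camera axes: x right, y down, z forward; pixel columns grow to the right and rows downward; lengths in m; the calibration is good to about 2 mm. The wrist camera is an equidistant fisheye: a pixel r from the principal point sees the ray r / f radians off the axis. A picture is of the moment at which its call begins: read the wrist's pose just before it. There is no depth.
- bot.job_done(): hands the job in; it is judged then, once.
Trained networks look in the newest picture that a camera, given by its name, has taken for a name from the list of things; names that differ only in an ending like _2 or _b are one class to them, and where a whole thing is asked for, a point or a joint stands for the part that bears it (a point fixed in the world has none). Each returns a list of dicts, best first, with "score" (0 to 1); they miss things now and then, are a little off and sometimes report something else, mostly with a low value. They report only what shows in the picture. A call takes as long as a camera call.
- bot.look_for(camera, thing): "centre" ([column, row] as shares, 0 to 1, of the picture: columns of its width, rows of its height, amid what is visible of it).
- bot.place_of(camera, thing): "centre" ([column, row] as shares, 0 to 1, of the picture: columns of its width, rows of its height: a listed point, or the origin of a listed thing).
The state is a dict: "clock": time; "joint_pos": joint angles; "joint_vel": joint speeds; "tau": joint torques, N m; "eef_pos": TCP position; "tool_rot": TCP orientation; "ft_force": force on the tool from outside, world axes, zero at the start; "ft_torque": the same for the moment, N m; "grip_width": finger opening in m; "grasp_force": force on a finger pad.
Only numpy, scipy, OpenCV 4.12 (cv2) and the standard library are available. Lean on these libraries where they do the work, as an engineer would, in place of code of your own. Each camera call takes 0.05 s, during which the arm holds its last target. There are 200 camera calls.

## Task

Clear the packing bench: with the fingertips, sweep the three empty cardboard tape cores along the bench through the open mouth of the blue-bottomed catch tray, until all three lie flat and wholly inside it. Keep the cores down on the bench all the way, never picking them up, and leave the red tape roll, the white label roll and everything else where they are.

Things in the scene. Friction and masses are not known exactly. Their poses are not given: they have to be found in the camera images.
- catch_tray: catch tray, fixed: three dark steel walls 32 mm high, 4 mm thick round a blue patch. No floor plate, no sill: the bench runs in level. Inside 150 mm wide (x), 170 mm deep (y). Origin: middle of the inside, bench level; side walls' inner faces at x = +-75 mm, back wall's at y = +85 mm. Flat screw ears, 6 mm high, reach to x = +-101 mm outside, near y = 30 mm
- tray_mouth (a point): middle of the tray's open mouth, at bench level (tray frame x = 0, y = -85 mm); same axes as the tray: +y leads in. The mouth looks roughly to the robot's right. From its corners two wings, 46 mm long, as high as the walls, flare outwards at 38 degrees to x = +-105, y = -122 mm in the tray's frame
- core_a: empty tape core: thin plain cardboard ring lying flat on the bench, 62 mm outside diameter, 54 mm hole (4 mm wall), 19 mm high, 21 to 42 g, smooth, slides easily (friction about 0.35). Origin: centre of its underside; z up along its axis
- core_b: empty tape core: thin plain cardboard ring lying flat on the bench, 62 mm outside diameter, 54 mm hole (4 mm wall), 19 mm high, 21 to 42 g, smooth, slides easily (friction about 0.35). Origin: centre of its underside; z up along its axis
- core_c: empty tape core: thin plain cardboard ring lying flat on the bench, 62 mm outside diameter, 54 mm hole (4 mm wall), 19 mm high, 21 to 42 g, smooth, slides easily (friction about 0.35). Origin: centre of its underside; z up along its axis
- tape_roll: roll with red tape still on it, lying flat: 76 mm diameter, 25 mm high, cardboard core inside. A bystander. Origin: centre of its underside
- label_roll: roll of white labels, lying flat: 68 mm diameter, 28 mm hole, 40 mm high. A bystander. Origin: centre of its underside
- parcel: closed cardboard parcel, 130 (x) by 220 (y) by 60 mm high, at the far edge. A bystander. Origin: centre of its underside
- cutter: yellow and black safety cutter, 145 mm long (along x), 30 mm wide, 20 mm high. A bystander. Origin: near its middle, underneath
- stapler: blue and black stapler, 140 mm long (along x), 36 mm wide, 55 mm high. A bystander. Origin: centre of its underside
- dispenser: green tape dispenser with amber tape, 150 mm long (along x), 65 mm wide, about 78 mm high. A bystander. Origin: centre of its underside

How it is judged:
At the end, for the whole second after the job is handed in: All three empty cores lie flat and at rest on the bench, wholly inside the tray between its walls and behind its mouth (up to 3 mm of a core may still stick out of the mouth); the two rolls, parcel, cutter, stapler and dispenser are within 20 mm of where they began (x of core_a in the frame of catch_tray between -0.05 and 0.05 m and y of core_a in the frame of catch_tray between -0.057 and 0.06 m and height (world z) of each of core_a, core_b, core_c below 0.006 m and angle between each of core_a, core_b, core_c's own z axis and vertical below 0.15 rad and linear speed of each of core_a, core_b, core_c below 0.02 m/s and x of core_b in the frame of catch_tray between -0.05 and 0.05 m and y of core_b in the frame of catch_tray between -0.057 and 0.06 m and x of core_c in the frame of catch_tray between -0.05 and 0.05 m and y of core_c in the frame of catch_tray between -0.057 and 0.06 m and distance of each of tape_roll, label_roll, parcel, cutter, stapler, dispenser from where it was at the start of the episode below 0.02 m); the robot touches nothing.
It fails at once if an empty core is lifted off the bench or stood on edge (height (world z) of any of core_a, core_b, core_c above 0.015 m).
It fails at once if the red tape roll or the white label roll is moved by more than 20 mm or tipped (distance of any of tape_roll, label_roll from where it was at the start of the episode above 0.02 m or angle between any of tape_roll, label_roll's own z axis and vertical above 0.3 rad).
It fails at once if the parcel, cutter, stapler or tape dispenser is moved by more than 20 mm or tipped (distance of any of parcel, cutter, stapler, dispenser from where it was at the start of the episode above 0.02 m or angle between any of parcel, cutter, stapler, dispenser's own z axis and vertical above 0.3 rad).
It also fails if it takes over 72 s, if anything falls off the work surface, if the arm or the gripper's body presses on something with over 40 N, if the wrist force passes 120 N, or if a joint passes its speed limit or range.

## Working session

There is one attempt and no reset: what is moved stays moved. The work goes in short steps, Python scripts to look and compute and a shell command to move; the robot and the scene stay as the last step left them, time stands still between calls to the robot, and variables do not carry over. Pictures are saved under pics/ and viewed, at most 10 in all, crops included, and the job is handed in when it is done.

```bash
mkdir -p pics; cat > h.py <<'E'
import numpy as np,cv2
from workcell import bot
def ray(c,px,z):
    K=np.array(c["camera_matrix"]);E=np.array(c["extrinsics"]);R=E[:3,:3];o=-R.T@E[:3,3]
    d=R.T@np.linalg.inv(K)@[px[0],px[1],1]; return o+d*(z-o[2])/d[2]
def snap(n,f=None):
    c=bot.camera(n)
    if f: cv2.imwrite("pics/"+f,c["pixels"][:,:,::-1])
    return c
def find(n,c,things,fn="place_of",z=0):
    for t in things:
        for r in getattr(bot,fn)(n,t)[:5]:
            p=np.array(r["centre"])*[640,400]
            print(t,round(r["score"],2),p.round(),ray(c,p,z)[:2].round(4))
E
python3 - <<'E'
from h import *
T=["core_a","tape_roll","label_roll","catch_tray","tray_mouth","parcel","cutter","stapler","dispenser"]
for n in("top","side"):
    c=snap(n,n+"0.png"); print(n); find(n,c,T)
E
```

```text
top
core_a 0.68 [279. 201.] [0.627  0.0095]
core_a 0.53 [394. 274.] [ 0.4305 -0.2943]
core_a 0.51 [340. 268.] [ 0.4473 -0.1526]
core_a 0.31 [471. 241.] [ 0.5139 -0.5041]
tape_roll 0.73 [335. 204.] [ 0.6179 -0.1426]
label_roll 0.75 [398. 201.] [ 0.6238 -0.3134]
label_roll 0.48 [279. 198.] [0.6348 0.0086]
catch_tray 0.79 [163. 260.] [0.4721 0.3118]
tray_mouth 0.67 [191. 249.] [0.4993 0.2401]
parcel 0.74 [249. 144.] [0.79   0.0945]
cutter 0.73 [472. 241.] [ 0.5132 -0.5051]
stapler 0.84 [164. 169.] [0.72   0.3275]
side
core_a 0.88 [286. 269.] [ 0.4355 -0.2924]
core_a 0.71 [309. 183.] [0.6205 0.0187]
core_a 0.71 [270. 229.] [ 0.4495 -0.1429]
tape_roll 0.72 [332. 212.] [ 0.616  -0.1413]
label_roll 0.93 [374. 251.] [ 0.6371 -0.3151]
tray_mouth 0.8 [245. 164.] [0.4854 0.2052]
parcel 0.85 [353. 163.] [0.7928 0.0777]
cutter 0.93 [367. 337.] [ 0.5064 -0.5123]
stapler 0.86 [303. 138.] [0.722  0.3159]
stapler 0.73 [271. 230.] [ 0.4495 -0.1507]
dispenser 0.91 [397. 219.] [ 0.7536 -0.2313]
```

View pics/top0.png

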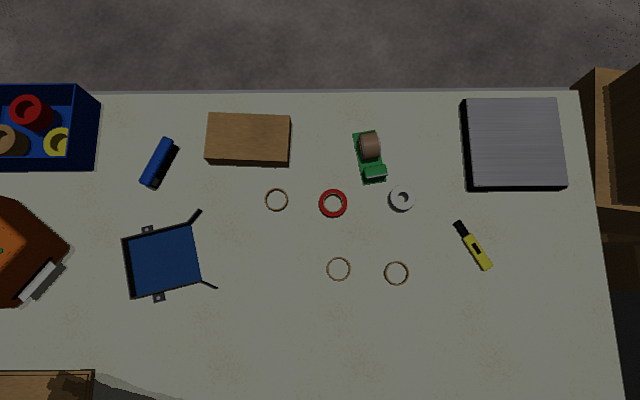

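View pics/side0.png

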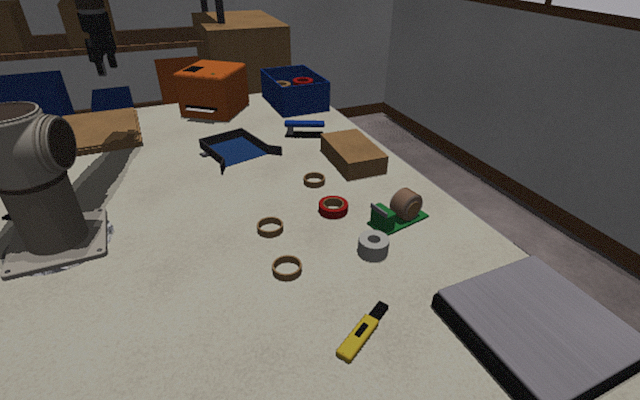

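The top view shows the tray with its blue patch at about (162,260) and its mouth to the right. The cores are at (276,200), (338,269) and (396,273), with the red roll at (333,203) and the white roll at (401,199). The side view agrees, and the detections at the cutter and label roll are false. Next I'll refine the tray pose and core centres by colour.

```bash
cat >> h.py <<'E'
def cores(c,guess,z=.0095):
    im=c["pixels"].astype(int); m=((im[...,0]-im[...,2])>25)&(im[...,0]-im[...,1]<70)
    for g in guess:
        y,x=np.nonzero(m); k=np.hypot(x-g[0],y-g[1])<17
        if k.sum()<10: print(g,"none");continue
        (cx,cy),r,_=cv2.fitEllipse(np.c_[x[k],y[k]].astype(np.float32).reshape(-1,1,2)) 
        q=cv2.minEnclosingCircle(np.c_[x[k],y[k]].astype(np.float32))
        print(k.sum(),np.round(r,1),"core",ray(c,(cx,cy),z)[:2].round(4),ray(c,q[0],z)[:2].round(4),round(q[1],1))
E
python3 - <<'E'
from h import *
c=snap("top"); cores(c,[(276,200),(338,269),(396,273)])
im=c["pixels"].astype(int)
m=((im[...,2]-im[...,0])>30).astype(np.uint8); m[:, :115]=0;m[:, 225:]=0;m[:215]=0
k=np.argwhere(m)[:,::-1].astype(np.float32); W=np.array([ray(c,p,0)[:2] for p in k]).astype(np.float32)
b=cv2.minAreaRect(W); print(b); print(cv2.boxPoints(b).round(4))
print(bot.get_obs()["tool_rot"],bot.get_obs()["eef_pos"],bot.get_obs()["clock"])
for p in [(200,210),(217,289),(192,224),(203,282),(124,238),(134,298)]: print(p,ray(c,p,.032)[:2].round(4))
E
```

```text
104 [21.1 21.8] core [0.6319 0.016 ] [0.6315 0.0164] 11.6
105 [22.5 22.7] core [ 0.4456 -0.1491] [ 0.4456 -0.1492] 12.0
116 [22.1 23.2] core [ 0.4331 -0.2997] [ 0.4325 -0.2994] 12.4
((0.47308507561683655, 0.30810609459877014), (0.14678075909614563, 0.1701781451702118), 13.899996757507324)
[[0.3814 0.3731]
 [0.4223 0.2079]
 [0.5648 0.2431]
 [0.5239 0.4083]]
[ 1.68090023e-01  9.85771649e-01  1.82745821e-05 -1.58801466e-05] [0.1656958  0.47175918 0.23132001] 1.05
(200, 210) [0.5988 0.2109]
(217, 289) [0.3969 0.1573]
(192, 224) [0.5621 0.2296]
(203, 282) [0.4144 0.1933]
(124, 238) [0.5273 0.4027]
(134, 298) [0.3769 0.3637]
```

```bash
python3 -m creep '[0.23,-0.23,-0.06,0,0, 0.23,-0.23,-0.06,0,0, 0.23,-0.23,-0.06,0,0, 0.23,-0.23,-0.06,0,0, 0.23,-0.23,-0.06,0,0, 0.23,-0.23,-0.06,0,0, 0.23,-0.23,-0.06,0,0, 0.23,-0.23,-0.06,0,0, 0.23,-0.23,-0.06,0,0, 0.23,-0.23,-0.06,0,0]'
python3 -m creep '[0.236,-0.225,-0.12,0,0, 0.236,-0.225,-0.12,0,0, 0.236,-0.225,-0.12,0,0, 0.236,-0.225,-0.12,0,0, 0.236,-0.225,-0.12,0,0, 0.236,-0.225,-0.12,0,0, 0.236,-0.225,-0.12,0,0, 0.236,-0.225,-0.12,0,0, 0.236,-0.225,-0.12,0,0, 0.236,-0.225,-0.12,0,0]'
python3 - <<'E'
from h import *
print(bot.get_obs()["eef_pos"])
c=snap("top","a1.png"); s=snap("side","s1.png")
im=np.hstack([c["pixels"][130:290,180:340],s["pixels"][130:290,230:390]])[:,:,::-1]
cv2.imwrite("pics/m1.png",cv2.resize(im,None,fx=2.4,fy=2.4))
E
```

```text
clock: 1.88
eef_pos: [0.3966, 0.24, 0.1708]
tool_rot: [0.171, 0.985, -0.0, -0.001]
ft_force: [-0.2, 1.2, 0.6]
grip_width: 0.0003
grasp_force: 0.0
clock: 2.72
eef_pos: [0.6327, 0.0157, 0.0493]
tool_rot: [0.169, 0.986, -0.0, -0.001]
ft_force: [0.3, -0.3, -0.0]
grip_width: -0.0
grasp_force: 0.0
[0.63270279 0.0157296  0.04925027]
```

View pics/m1.png

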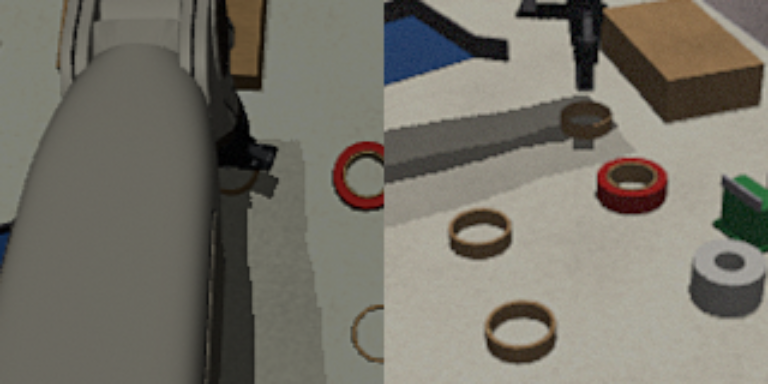

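The left crop shows the arm hiding most of the core. In the right (side) crop the shut fingertips end at (585,88), directly over core A at (586,119), with both rolls clear of it. I'll check this numerically.

```bash
python3 - <<'E'
from h import *
s=snap("side")
print(ray(s,(314,167),.0493)[:2],ray(s,(314.2,179.6),.0095)[:2]); cores(s,[(314,180),(270,227),(287,267)])
E
```

```text
[0.63481205 0.01689444] [0.63461738 0.01510829]
66 [12.5 18.4] core [0.6328 0.0163] [0.6349 0.0178] 10.1
218 [18.4 23.6] core [ 0.4493 -0.1442] [ 0.4499 -0.1431] 13.1
256 [22.2 26.9] core [ 0.437  -0.2948] [ 0.4373 -0.2944] 15.0
```

```bash
python3 -m creep '[0,0,-0.02,0,0, 0,0,-0.035,0,0, 0,0,-0.043,0,0, 0,0,-0.043,0,0]'
python3 -m creep '[-0.003,0.005,0,0,0, -0.009,0.016,0,0,0, -0.02,0.034,0,0,0, -0.033,0.056,0,0,0, -0.046,0.079,0,0,0, -0.059,0.102,0,0,0, -0.072,0.125,0,0,0, -0.084,0.147,0,0,0, -0.094,0.163,0,0,0, -0.1,0.173,0,0,0]'
python3 - <<'E'
from h import *
print(bot.get_obs()["ft_force"])
s=snap("side","s2.png"); cv2.imwrite("pics/m2.png",cv2.resize(s["pixels"][100:260,190:400,::-1],None,fx=3,fy=3))
E
```

```text
clock: 3.2
eef_pos: [0.6294, 0.0186, 0.0072]
tool_rot: [0.167, 0.986, -0.0, -0.002]
ft_force: [0.2, -0.2, -0.0]
grip_width: 0.0002
grasp_force: 0.0
clock: 4.03
eef_pos: [0.5304, 0.1927, 0.0097]
tool_rot: [0.167, 0.986, 0.001, 0.001]
ft_force: [-0.1, -1.1, -0.7]
grip_width: -0.0003
grasp_force: 0.1
[-0.14556993 -1.10502882 -0.69889949]
```

View pics/m2.png

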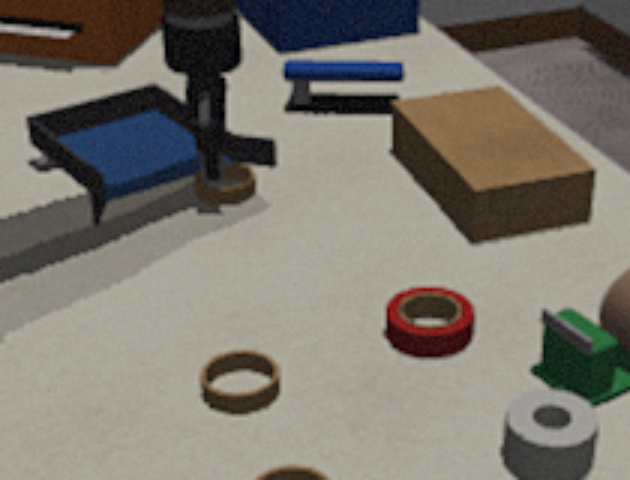

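The core is around the fingers just short of the mouth, at (225,185) in the crop, and the bystanders haven't moved. I'll continue in.

```bash
python3 -m creep '[-0.002,0.008,-0.002,0,0, -0.005,0.028,-0.003,0,0, -0.009,0.05,-0.003,0,0, -0.013,0.073,-0.003,0,0, -0.017,0.096,-0.003,0,0, -0.021,0.119,-0.003,0,0, -0.025,0.14,-0.003,0,0, -0.028,0.158,-0.003,0,0, -0.03,0.169,-0.003,0,0, -0.031,0.175,-0.003,0,0]'
python3 -m creep '[0.001,-0.005,0,0,0, 0.002,-0.009,0,0,0, 0.002,-0.009,0.02,0,0, 0.002,-0.009,0.05,0,0, 0.002,-0.009,0.09,0,0, 0.002,-0.009,0.1,0,0, 0.002,-0.009,0.1,0,0]'
python3 -m creep '[-0.025,-0.26,0.02,0,0, -0.025,-0.26,0.02,0,0, -0.025,-0.26,0.02,0,0, -0.025,-0.26,0.02,0,0, -0.025,-0.26,0.02,0,0, -0.025,-0.26,0.02,0,0, -0.025,-0.26,0.02,0,0, -0.025,-0.26,0.02,0,0, -0.025,-0.26,0.02,0,0, -0.025,-0.26,0.02,0,0]'
python3 - <<'E'
from h import *
s=snap("top","t3.png"); cv2.imwrite("pics/m3.png",cv2.resize(s["pixels"][150:320,100:350,::-1],None,fx=3,fy=3))
E
```

```text
clock: 4.92
eef_pos: [0.501, 0.3659, 0.0054]
tool_rot: [0.168, 0.986, 0.0, 0.0]
ft_force: [0.3, -0.7, 1.0]
grip_width: 0.0001
grasp_force: 0.1
clock: 5.5
eef_pos: [0.5061, 0.3557, 0.1103]
tool_rot: [0.169, 0.986, 0.003, 0.003]
ft_force: [0.6, -0.9, 0.3]
grip_width: 0.0001
grasp_force: 0.0
clock: 6.33
eef_pos: [0.4776, 0.096, 0.1247]
tool_rot: [0.168, 0.986, 0.0, -0.0]
ft_force: [-0.2, 0.4, 0.1]
grip_width: 0.0004
grasp_force: 0.0
```

View pics/m3.png

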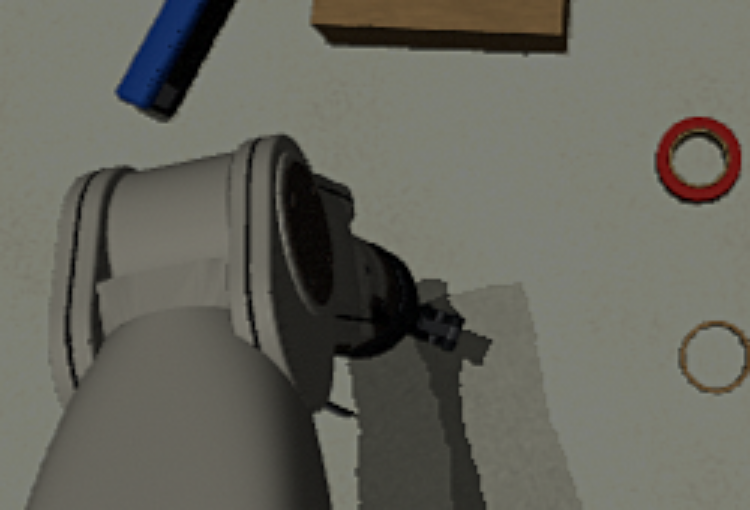

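The arm hides the tray from above. Core B at (715,356) and the red roll haven't moved. I'll go on to core B and look again from there.

```bash

python3 -m creep '[-0.031,-0.243,-0.075,0,0, -0.031,-0.243,-0.075,0,0, -0.031,-0.243,-0.075,0,0, -0.031,-0.243,-0.075,0,0, -0.031,-0.243,-0.075,0,0, -0.031,-0.243,-0.075,0,0, -0.031,-0.243,-0.075,0,0, -0.031,-0.243,-0.075,0,0, -0.031,-0.243,-0.075,0,0]'
python3 - <<'E'
from h import *
c=snap("top","t4.png");s=snap("side"); cores(s,[(270,227),(287,267)])
find("top",c,["core_a"],z=.0)
a=cv2.resize(c["pixels"][190:310,110:290,::-1],None,fx=2.2,fy=2.2); b=cv2.resize(s["pixels"][110:290,190:370,::-1],(264,264))
cv2.imwrite("pics/m4.png",np.hstack([a,b]))
E
```

```text
clock: 7.13
eef_pos: [0.447, -0.1462, 0.05]
tool_rot: [0.168, 0.986, 0.0, -0.0]
ft_force: [-0.5, 0.4, 0.3]
grip_width: 0.0001
grasp_force: 0.0
129 [16.7 22.5] core [ 0.4482 -0.1483] [ 0.4482 -0.1508] 12.3
275 [22.4 26.9] core [ 0.4372 -0.2949] [ 0.4379 -0.2926] 14.9
core_a 0.64 [396. 273.] [ 0.4317 -0.299 ]
```

View pics/m4.png

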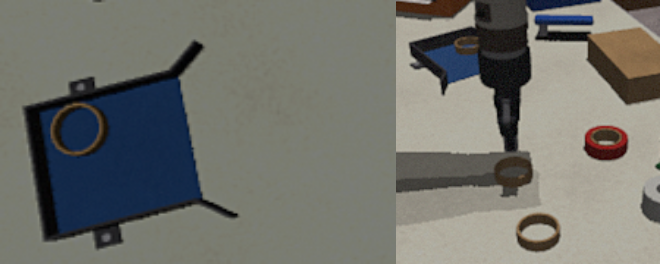

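Core A lies in the tray's back far corner at (78,129) in the left crop. The fingers are over core B at (513,170) in the right crop, so I'll sweep B now.

```bash
python3 -m creep '[0,0,-0.02,0,0, 0,0,-0.035,0,0, 0,0,-0.043,0,0, 0,0,-0.043,0,0]'
python3 -m creep '[0.001,0.005,0,0,0, 0.002,0.017,0,0,0, 0.004,0.036,0,0,0, 0.006,0.058,0,0,0, 0.008,0.08,0,0,0, 0.01,0.102,0,0,0, 0.012,0.124,0,0,0, 0.013,0.143,0,0,0, 0.014,0.155,0,0,0, 0.014,0.16,0,0,0]'
python3 -m creep '[0.001,0.005,0,0,0, 0.002,0.017,0,0,0, 0.004,0.036,0,0,0, 0.006,0.058,0,0,0, 0.008,0.08,0,0,0, 0.01,0.102,0,0,0, 0.012,0.124,0,0,0, 0.013,0.143,0,0,0, 0.014,0.155,0,0,0, 0.014,0.16,0,0,0]'
python3 -m creep '[-0.002,0.008,0,0,0, -0.008,0.026,0,0,0, -0.015,0.047,0,0,0, -0.022,0.07,0,0,0, -0.029,0.093,0,0,0, -0.036,0.116,0,0,0, -0.043,0.138,0,0,0, -0.048,0.156,0,0,0, -0.051,0.167,0,0,0, -0.053,0.172,0,0,0]'
```

```text
clock: 7.62
eef_pos: [0.4457, -0.1455, 0.0061]
tool_rot: [0.167, 0.986, 0.0, -0.002]
ft_force: [-0.4, 0.0, -0.2]
grip_width: 0.0002
grasp_force: 0.0
clock: 8.45
eef_pos: [0.4619, 0.015, 0.0085]
tool_rot: [0.167, 0.986, 0.0, 0.001]
ft_force: [0.1, -0.9, -0.1]
grip_width: 0.0
grasp_force: 0.1
clock: 9.28
eef_pos: [0.4755, 0.1741, 0.0077]
tool_rot: [0.167, 0.986, 0.0, 0.001]
ft_force: [0.5, -0.9, 0.2]
grip_width: -0.0
grasp_force: 0.1
clock: 10.12
eef_pos: [0.4215, 0.3456, 0.0073]
tool_rot: [0.168, 0.986, 0.0, 0.0]
ft_force: [-0.1, 0.4, -0.8]
grip_width: -0.0001
grasp_force: 0.1
```

```bash
python3 -m creep '[0.001,-0.004,0,0,0, 0.002,-0.008,0,0,0, 0.002,-0.008,0.02,0,0, 0.002,-0.008,0.05,0,0, 0.002,-0.008,0.09,0,0, 0.002,-0.008,0.1,0,0, 0.002,-0.008,0.1,0,0]'
python3 -m creep '[0.006,-0.33,0,0,0, 0.006,-0.33,0,0,0, 0.006,-0.33,0,0,0, 0.006,-0.33,0,0,0, 0.006,-0.33,0,0,0, 0.006,-0.33,0,0,0, 0.006,-0.33,0,0,0, 0.006,-0.33,0,0,0, 0.006,-0.33,0,0,0, 0.006,-0.33,0,0,0]'
python3 -m creep '[0.006,-0.304,-0.056,0,0, 0.006,-0.304,-0.056,0,0, 0.006,-0.304,-0.056,0,0, 0.006,-0.304,-0.056,0,0, 0.006,-0.304,-0.056,0,0, 0.006,-0.304,-0.056,0,0, 0.006,-0.304,-0.056,0,0, 0.006,-0.304,-0.056,0,0, 0.006,-0.304,-0.056,0,0, 0.006,-0.304,-0.056,0,0]'
python3 - <<'E'
from h import *
c=snap("top");s=snap("side"); cores(s,[(287,267)])
a=cv2.resize(c["pixels"][190:310,110:290,::-1],None,fx=2.2,fy=2.2); b=cv2.resize(s["pixels"][130:310,190:370,::-1],(264,264))
cv2.imwrite("pics/m5.png",np.hstack([a,b]))
E
```

```text
clock: 10.7
eef_pos: [0.4267, 0.3369, 0.1115]
tool_rot: [0.169, 0.986, 0.003, 0.003]
ft_force: [-0.4, -0.4, -0.4]
grip_width: -0.0002
grasp_force: 0.0
clock: 11.53
eef_pos: [0.4282, 0.0039, 0.1062]
tool_rot: [0.172, 0.985, -0.0, -0.001]
ft_force: [-0.6, 0.3, 0.8]
grip_width: -0.0005
grasp_force: 0.0
clock: 12.37
eef_pos: [0.4351, -0.2965, 0.0499]
tool_rot: [0.168, 0.986, 0.001, -0.001]
ft_force: [-0.7, 0.0, 0.5]
grip_width: -0.0002
grasp_force: 0.0
199 [21.5 27. ] core [ 0.4363 -0.2981] [ 0.4357 -0.3008] 15.0
```

View pics/m5.png

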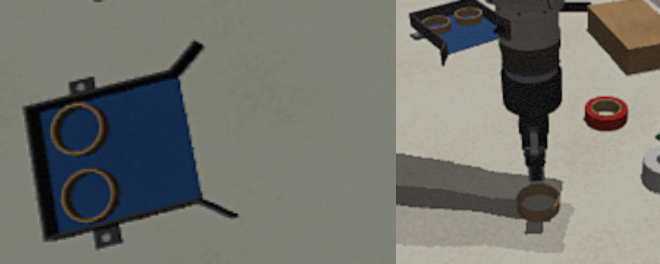

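Both cores are at the back of the tray, at (78,129) and (89,195), and the fingers are over core C at (537,202).

```bash
python3 -m creep '[0,0,-0.02,0,0, 0,0,-0.035,0,0, 0,0,-0.043,0,0, 0,0,-0.043,0,0]'
python3 -m creep '[0.001,0.005,0,0,0, 0.002,0.017,0,0,0, 0.005,0.036,0,0,0, 0.008,0.058,0,0,0, 0.011,0.08,0,0,0, 0.014,0.102,0,0,0, 0.017,0.124,0,0,0, 0.02,0.143,0,0,0, 0.022,0.155,0,0,0, 0.023,0.16,0,0,0]'
python3 -m creep '[0.001,0.005,0,0,0, 0.002,0.017,0,0,0, 0.005,0.036,0,0,0, 0.008,0.058,0,0,0, 0.011,0.08,0,0,0, 0.014,0.102,0,0,0, 0.017,0.124,0,0,0, 0.02,0.143,0,0,0, 0.022,0.155,0,0,0, 0.023,0.16,0,0,0]'
python3 -m creep '[0.001,0.005,0,0,0, 0.002,0.017,0,0,0, 0.005,0.036,0,0,0, 0.008,0.058,0,0,0, 0.011,0.08,0,0,0, 0.014,0.102,0,0,0, 0.017,0.124,0,0,0, 0.02,0.143,0,0,0, 0.022,0.155,0,0,0, 0.023,0.16,0,0,0]'
python3 -m creep '[-0.001,0.005,0,0,0, -0.004,0.016,0,0,0, -0.008,0.031,0,0,0, -0.012,0.048,0,0,0, -0.016,0.065,0,0,0, -0.02,0.081,0,0,0, -0.024,0.096,0,0,0, -0.026,0.106,0,0,0, -0.028,0.112,0,0,0, -0.028,0.114,0,0,0]'
```

```text
clock: 12.8
eef_pos: [0.4345, -0.2946, 0.0067]
tool_rot: [0.167, 0.986, 0.001, -0.002]
ft_force: [0.5, 0.2, -0.3]
grip_width: 0.0003
grasp_force: 0.0
clock: 13.63
eef_pos: [0.4593, -0.1348, 0.0094]
tool_rot: [0.167, 0.986, 0.0, 0.001]
ft_force: [-0.2, 0.2, -0.3]
grip_width: 0.0001
grasp_force: 0.1
clock: 14.47
eef_pos: [0.482, 0.0243, 0.0085]
tool_rot: [0.167, 0.986, 0.0, 0.0]
ft_force: [0.4, -0.5, -0.4]
grip_width: 0.0001
grasp_force: 0.1
clock: 15.3
eef_pos: [0.5051, 0.1842, 0.0083]
tool_rot: [0.168, 0.986, 0.0, 0.0]
ft_force: [0.2, -0.1, 0.8]
grip_width: 0.0001
grasp_force: 0.1
clock: 16.13
eef_pos: [0.4762, 0.2972, 0.0082]
tool_rot: [0.168, 0.986, -0.0, -0.0]
ft_force: [0.5, -0.4, 0.2]
grip_width: -0.0004
grasp_force: 0.1
```

```bash
python3 -m creep '[0.001,-0.004,0,0,0, 0.002,-0.008,0,0,0, 0.002,-0.008,0.02,0,0, 0.002,-0.008,0.05,0,0, 0.002,-0.008,0.09,0,0, 0.002,-0.008,0.1,0,0, 0.002,-0.008,0.1,0,0]'
python3 -m creep '[-0.03,-0.34,0.05,0,0, -0.03,-0.34,0.05,0,0, -0.03,-0.34,0.05,0,0, -0.03,-0.34,0.05,0,0, -0.03,-0.34,0.05,0,0, -0.03,-0.34,0.05,0,0, -0.03,-0.34,0.05,0,0, -0.03,-0.34,0.05,0,0, -0.03,-0.34,0.05,0,0, -0.03,-0.34,0.05,0,0]'
python3 - <<'E'
from h import *
c=snap("top");s=snap("side")
im=c["pixels"].astype(int); m=((im[...,0]-im[...,2])>10).astype(np.uint8); m[:,:128]=0;m[:,200:]=0;m[:228]=0;m[298:]=0
n,_,st,ce=cv2.connectedComponentsWithStats(m,connectivity=8)
for i in range(1,n):
    if st[i,4]>30:
        ctr=st[i,:2]+(st[i,2:4]-1)/2; d=ray(c,ctr,.0095)[:2]-[.473,.308]
        print(st[i],"tray xy",d@[.971,.24],d@[-.24,.971])
a=cv2.resize(c["pixels"][190:310,110:290,::-1],None,fx=2.2,fy=2.2); b=cv2.resize(s["pixels"][110:290,190:370,::-1],(264,264))
cv2.imwrite("pics/m6.png",np.hstack([a,b]))
E
```

```text
clock: 16.72
eef_pos: [0.4819, 0.2891, 0.1127]
tool_rot: [0.169, 0.986, 0.003, 0.003]
ft_force: [0.9, 0.8, -0.2]
grip_width: 0.0001
grasp_force: 0.0
clock: 17.55
eef_pos: [0.4475, -0.055, 0.1576]
tool_rot: [0.172, 0.985, -0.0, -0.0]
ft_force: [-0.3, -0.2, 0.4]
grip_width: 0.0
grasp_force: 0.0
[193 232   7  15  39] tray xy 0.030788279152900385 -0.09394408490960827
[133 236  26  25 211] tray xy 0.040514940067400924 0.038542692424483806
[159 246  26  24 188] tray xy -0.000816045459131263 -0.023145590627488832
[138 267  26  24 205] tray xy -0.040347985980322326 0.03859695784995028
[184 286  16  12  58] tray xy -0.09888102017474236 -0.05783267024931506
```

View pics/m6.png

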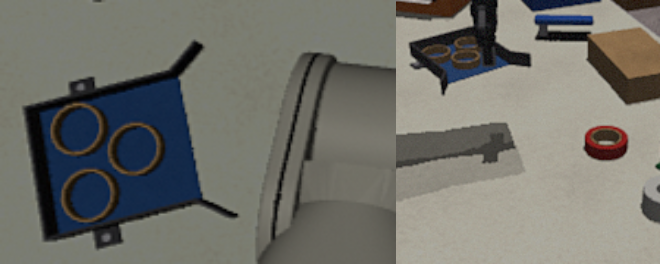

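The three cores lie flat at (78,129), (89,195) and (135,149). That puts them at tray xy (41,39), (-40,39) and (-1,-23) mm, all within limits, and the arm is clear.

```bash
python3 -c "
from workcell import bot
print(bot.job_done())"
```

```text
the job is handed in; nothing more can be done
None
```

I swept all three cores into the tray, where the last camera check showed them flat and wholly inside, and handed the job in at about 18 s; the hand-in call returned no verdict, and I saw no bystander move.

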